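# Lock the stock row and lift a clean filter cartridge with tongs

### The job

First swing the yellow keeper bar of the blue tray away from the front place and shut across the row of white cartridges, until it clicks into its detent and stays. Then take the red-sleeved tongs from their rest, close them on the orange filter cartridge standing at the front of the tray and lift it, upright, to about 15 cm above the table: touch this clean cartridge with the tongs only, never with the gripper, and leave the white cartridges and the other things where they stand. Finish while still holding the cartridge up, still, in the squeezed tongs; do not put anything down.

Things in the scene. Friction and masses are not known exactly. Their poses are not given: they have to be found in the camera images.
- tray: blue metal tray, fixed, 170 (x) x 250 (y) x 12 mm high, wall 4, floor top at 4 mm. Origin: centre of its underside. x axis from its front edge (orange cartridge, yellow disc at (-45, 0) mm) to its back (row of white cartridges). Carries the keeper's pivot post at (45, 105) mm and a detent post (20 x 14 mm) at (38, -85) mm whose sprung brass button reaches 61 mm above the table.
- keeper (a joint): angle of the yellow keeper bar about its upright pivot, rad: 0 = shut, against its stop, along the tray's y axis over the white row; grows as the free end swings out to the front (clockwise from above), to 1.3. Stays where left. Meets the sprung detent at about 0.08, needs about 5 N at the knob to pass it at 0.04, then snaps to 0. Bar 14 mm wide, 8 thick, underside at 64 mm, reaches 204 mm.
- keeper_knob (a point): point on the black round upright knob of the keeper bar, 160 mm from the pivot: 16 mm across, 36 mm tall, rising from 72 to 108 mm above the table; this point is on its axis, 94 mm above the table.
- keeper_hinge (a point): point on the keeper bar's upright pivot axis, 64 mm above the table (underside of the bar).
- rest: grey plastic tongs rest, fixed: base 150 x 90 x 6 mm and two upright crossbars (8 mm thick, 86 mm wide, 48 mm high, ends 58 mm high) at x = -50 and +55 mm, on which the tongs lie. Origin: centre of its underside, on the table. Between the bars there is free room for fingers down to 6 mm above the table.
- tongs: sprung tongs, loose, 0.165 kg, 205 mm long, lying level on the rest, arms (16 mm high) side by side. Origin: middle of the grip, midway between the open arms at their mid-height, 56 mm above the table on the rest; x to the jaws (95 mm ahead; hinge 85 mm behind), y left, z up. Frame fixed to right arm and hinge. Red sleeves from x = -38 to +38 mm: squeeze here, across y, at the origin.
- tongs_jaw (a joint): closing angle of the tongs, rad: 0 = sprung open (about 50 mm over the sleeves at the origin, about 75 mm between the jaws), about 0.22 closed on a 36 mm part (31 mm over the sleeves, which are then parallel), at most 0.30. The spring takes 4 N at the sleeves to start, 7 N when closed; squeeze with 30 to 60 N to hold a part. Squeezed from both sides, the jaws stay centred between the fingers.
- jaw_left (a point): middle of the left jaw's gripping face, 33 mm below the arms' mid-height. The rubber jaws are shallow vees, 27 mm long, 28 mm tall, hanging 19 to 47 mm below the arms' mid-height; they centre a round part.
- jaw_right (a point): middle of the right jaw's gripping face, 33 mm below the arms' mid-height.
- cartridge: the orange filter cartridge with black end caps, loose, upright cylinder 36 mm across and 44 mm tall, about 60 g, standing on the tray floor on or near the yellow disc. Origin: centre of its underside, 4 mm above the table; z along its axis.
- cartridge_mid (a point): middle of the orange cartridge, on its axis, 22 mm above its underside.
- stock_1: white stock cartridge, same size, standing in the back row (leave alone). Origin: centre of its underside.
- stock_2: white stock cartridge in the back row, as stock_1.
- stock_3: white stock cartridge in the back row, as stock_1.
- spray: red spray can, 52 mm across, 170 mm tall, bystander. Origin: centre of its underside.
- jar: amber jar with yellow lid, 60 mm across, 70 mm tall, bystander. Origin: centre of its underside.
- tape: roll of brown tape lying flat, 70 mm across, 22 mm high, bystander. Origin: centre of its underside.
- carton: small cardboard carton 90 x 120 x 70 mm, bystander. Origin: centre of its underside.
- spanner: steel spanner lying flat, bystander. Origin: centre of its underside.
Things that resemble listed ones, but are neither listed nor needed, are in the scene too. What is shaped like the rest but pink or turquoise is not meant.

How it is judged (in metres and radians):
On the way, in this order (a step that is already met when the one before it is completed fails the run):
1. the keeper bar is shut in its detent (within 0.02 rad) with the orange cartridge still standing in the tray (value of joint keeper below 0.02 rad and height (world z) of cartridge below 0.012 m and distance of tongs from where it was at the start of the episode below 0.02 m), for 0.2 s.
2. the gripper holds the tongs lifted off their rest (contact force between tongs and the fingers above 1 N and height (world z) of tongs above 0.075 m and contact force between tongs and rest below 0.1 N and height (world z) of cartridge below 0.012 m), for 0.1 s.
At the end, for the whole second after the job is handed in: Keeper shut (within 0.02 rad); orange cartridge squeezed between the jaws (middle within 32 mm of each), upright within 0.35 rad, at rest, underside over 100 mm above the table, held only by the tongs, which only the gripper holds (over 2 N) (value of joint keeper below 0.02 rad and height (world z) of cartridge above 0.1 m and angle between cartridge's own z axis and vertical below 0.35 rad and linear speed of cartridge below 0.03 m/s and distance between cartridge_mid and jaw_left below 0.032 m and distance between cartridge_mid and jaw_right below 0.032 m and contact force between tongs and cartridge above 1 N and contact force between tongs and the fingers above 2 N and contact force between each of cartridge, tongs and tray below 0.05 N and contact force between cartridge and the arm below 0.05 N and contact force between cartridge and the fingers below 0.05 N and contact force between tongs and rest below 0.05 N); the arm keeps its last pose, push and grip.
It fails at once if the gripper or the arm touches the orange cartridge (contact force between cartridge and the fingers above 0.3 N or contact force between cartridge and the arm above 0.3 N).
It fails at once if a white stock cartridge is moved by more than 15 mm (distance of any of stock_1, stock_2, stock_3 from where it was at the start of the episode above 0.015 m).
It fails at once if a bystander is moved by more than 30 mm (distance of any of spray, jar, tape, carton, spanner from where it was at the start of the episode above 0.03 m).
It fails at once if the orange cartridge is knocked over (angle between cartridge's own z axis and vertical above 0.7 rad).
It also fails if it takes over 61 s, if anything falls off the work surface, if the arm or the gripper's body presses on something with over 40 N, if the wrist force passes 120 N, or if a joint passes its speed limit or range.

### The arm

A 6-joint arm with a two-finger parallel gripper is mounted at the origin on the work surface. World frame = base frame: x ahead of the robot, y to its left, z up, the work surface at z = 0. Lengths are in mm, angles in degrees, forces in N, time in s.
With the tool pointing down it reaches from about 350 to 850 mm from the base axis. Payload 8.1 kg.
Tool frame: the origin (TCP) lies between the finger pads; the fingertips stand 17 mm ahead of it and the grasp point (between the pads) lies 2 mm behind it; z points along the fingers, y is the line along which they close (so a half turn about z gives the same grasp; the last joint's range is limited). The gripper opens to 85 mm and grips with 20 to 120 N. Pads are 22 mm wide; open, the fingers measure 114 mm over their backs; the gripper's body (76 mm by 85 mm) begins 54 mm behind the grasp point. The pads swing forward as they close: fully open they stand 13 mm farther back than shut.
Start: joints at [-80.18, 7.471, 85.268, -0, 87.261, -4.893], TCP at [152.412, -580.324, 248.292] pointing down, gripper open.
Joint ranges: [-169.43, 169.43], [-51.17, 129.36], [1.28, 143.12], [-76.62, 256.62], [0, 156.53], [-152.29, 152.29]. Speed limits (degrees/s): [136.94, 136.94, 159.86, 180, 180, 180].

### API

Orientations are given as [roll, pitch, yaw] about the fixed x, y, z axes, in that order (R = Rz(yaw) Ry(pitch) Rx(roll)).
In Python, from bench import sense, snapshot, hand_in, trace, place_of gives the robot as it stands.
- The arm moves only by the shell command python3 -m handwheel 'ROWS' [FORCE]. ROWS is JSON, a list of rows, each a list of 7 numbers: the opening, from -1 (shut) to 1 (fully open), then the shift along the tool's x, y, z in cm, then the turn, a rotation vector about the tool's x, y, z in rad. A call has 1 to 12 rows; each row shifts and turns the commanded pose from where the row before left it, along the tool's axes as they then stand; what a row does not reach is not made up. A row lasts 1/12 s, in which the tool goes at most 41.7 mm and 7.16 degrees, less where a joint would pass 70% of its speed; a pose out of reach is approached as far as the arm can. A call with a gripper value outside its range is refused whole. The fingers move at their own pace and stop on an object; FORCE is the grip in N (left out, the last holds). Time passes only in rows, so rows that do not move let the fingers close. It gives the time, the measured TCP pose, the force, the opening and the grip force at its end, in the units of the state.
- sense(): the state, without advancing time (a new reading comes with each control period).
- snapshot(name): name is "side" or "top" or "wrist"; returns a dict with "image" (384x512x3 uint8, red, green, blue), "intrinsics" (3x3 intrinsics, pixels), "R" (3x3) and "t" (3): a world point X has camera coordinates R X + t. Camera axes: x right, y down, z forward; pixel columns grow to the right and rows downward; lengths in mm; the calibration is good to about 2 mm. A picture is of the moment at which its call begins. There is no depth.
- hand_in(): hands the job in; it is judged then, once.
Trained networks look in a picture, given as the dict that the camera call returned (one of the last four; its "shot" number tells which), for a name from the list of things; names that differ only in an ending like _2 or _b are one class to them, and where a whole thing is asked for, a point or a joint stands for the part that bears it (a point fixed in the world has none). Each returns a list of dicts, best first, with "conf" (0 to 1); they miss things now and then, are a little off and sometimes report something else, mostly with a low value. They report only what shows in the picture. A call takes as long as a camera call. They do not tell look-alikes from the thing itself.
- trace(picture, query): "pixels" (384x512 bool, what is visible of it).
- place_of(picture, query): "location" ([x, y, z] in mm, in world coordinates, good to about 4 mm: a listed point, or the origin of a listed thing).
The state is a dict: "time": time; "joint_pos": joint angles; "qd": joint speeds; "joint_efforts": joint torques, N m; "tool_pos": TCP position; "tcp_rot": TCP orientation; "ft_force": force on the tool from outside, world axes, zero at the start; "wrist_torque": the same for the moment, N m; "finger_gap": finger opening in mm; "grip_force": force on a finger pad.
Only numpy, scipy, OpenCV 4.12 (cv2) and the standard library are available. Lean on these libraries where they do the work, as an engineer would, in place of code of your own. Each camera call takes 0.05 s, during which the arm holds its last target. There are 200 camera calls.

## Working session

There is one attempt and no reset: what is moved stays moved. The work goes in short steps, Python scripts to look and compute and a shell command to move; the robot and the scene stay as the last step left them, time stands still between calls to the robot, and variables do not carry over. Pictures are saved under pics/ and viewed, at most 10 in all, crops included, and the job is handed in when it is done.

```bash
mkdir -p pics; ls; cat > h.py <<'E'
import numpy as np, cv2
from bench import sense, snapshot, hand_in, trace, place_of
def save(p,n): cv2.imwrite(f'pics/{n}.png',cv2.cvtColor(p['image'],cv2.COLOR_RGB2BGR))
def proj(p,X):
    c=p['R']@np.array(X,float)+p['t']; u=p['intrinsics']@c; return u[:2]/u[2]
def ray(p,uv):
    R=np.array(p['R']);d=R.T@np.linalg.solve(np.array(p['intrinsics']),[uv[0],uv[1],1.]); return -R.T@np.array(p['t']),d/np.linalg.norm(d)
def at_z(p,uv,z):
    o,d=ray(p,uv); return o+d*(z-o[2])/d[2]
def tri(obs):
    A=np.zeros((3,3));b=np.zeros(3)
    for p,uv in obs:
        o,d=ray(p,uv);M=np.eye(3)-np.outer(d,d);A+=M;b+=M@o
    return np.linalg.solve(A,b)
E
python3 - <<'E'
from h import *
s=sense();print(s['tool_pos'],s['tcp_rot'],s['finger_gap'])
P={n:snapshot(n) for n in('top','side')}
for n,p in P.items():
    save(p,n+'0')
    for q in ['tray','keeper_knob','keeper_hinge','rest','tongs','jaw_left','jaw_right','cartridge_mid','stock_1','spray','jar','tape','carton','spanner']:
        print(n,q,[(np.round(r['location']).tolist(),round(r['conf'],2)) for r in place_of(p,q)[:4]])
E
```

```text
pics
[ 152.30645236 -579.81432483  247.22855127] [-1.79894906e+02 -8.57859965e-03  1.47124724e+01] 85.32445645392718
top tray [([592.0, 189.0, -2.0], 0.85)]
top keeper_knob []
top keeper_hinge [([625.0, 297.0, 64.0], 0.72), ([644.0, 147.0, 1.0], 0.52)]
top rest [([565.0, -129.0, 1.0], 0.79), ([332.0, -154.0, -2.0], 0.71), ([235.0, -356.0, -4.0], 0.64), ([494.0, -324.0, 0.0], 0.56)]
top tongs [([567.0, -129.0, 58.0], 0.69)]
top jaw_left [([657.0, -94.0, 21.0], 0.63)]
top jaw_right [([656.0, -168.0, 20.0], 0.65), ([627.0, 256.0, 2.0], 0.51)]
top cartridge_mid [([551.0, 173.0, 28.0], 0.56), ([465.0, 395.0, -7.0], 0.53)]
top stock_1 [([635.0, 204.0, 5.0], 0.67), ([641.0, 150.0, 4.0], 0.58), ([627.0, 256.0, 2.0], 0.56)]
top spray [([672.0, 363.0, -1.0], 0.78)]
top jar [([675.0, -385.0, 3.0], 0.66)]
top tape [([413.0, 7.0, -2.0], 0.5)]
top carton [([770.0, 28.0, -0.0], 0.73), ([596.0, 186.0, -3.0], 0.24), ([634.0, 203.0, 8.0], 0.23)]
top spanner [([465.0, 400.0, -7.0], 0.81)]
side tray [([596.0, 188.0, 3.0], 0.67)]
side keeper_knob [([547.0, 158.0, 97.0], 0.75), ([624.0, 301.0, 65.0], 0.25)]
side keeper_hinge [([624.0, 300.0, 67.0], 0.71)]
side rest [([567.0, -130.0, -0.0], 0.92), ([494.0, -321.0, 3.0], 0.65), ([656.0, -96.0, 26.0], 0.35)]
side tongs [([567.0, -130.0, 58.0], 0.79), ([679.0, -387.0, 0.0], 0.26)]
side jaw_left [([662.0, -94.0, 26.0], 0.56)]
side jaw_right [([659.0, -168.0, 23.0], 0.86)]
side cartridge_mid [([546.0, 172.0, 26.0], 0.74)]
side stock_1 [([623.0, 253.0, 6.0], 0.8), ([638.0, 205.0, 5.0], 0.63), ([640.0, 153.0, 1.0], 0.58)]
side spray [([669.0, 360.0, 2.0], 0.88), ([565.0, -133.0, 56.0], 0.46)]
side jar [([670.0, 363.0, -1.0], 0.44)]
side tape [([412.0, 10.0, -0.0], 0.57)]
side carton [([777.0, 29.0, -2.0], 0.6), ([549.0, 169.0, 26.0], 0.25)]
side spanner [([467.0, 394.0, -3.0], 0.8), ([565.0, -129.0, 1.0], 0.68), ([625.0, 255.0, 6.0], 0.16)]
```

View pics/top0.png

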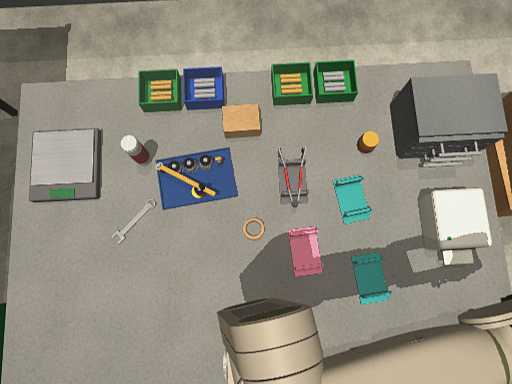

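View pics/side0.png

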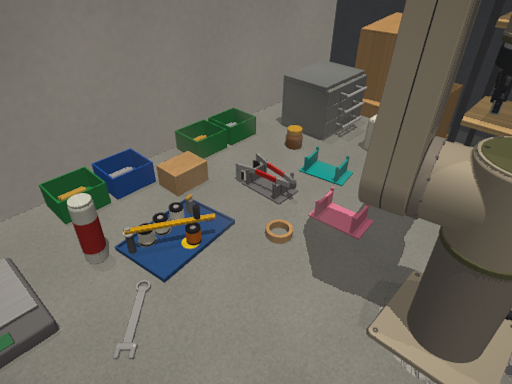

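The top view shows the tray at (197,178) with the keeper lying across the orange cartridge at (196,192), and the tongs on the grey rest at (292,175) with jaws toward +x. The side view agrees. The fit gives tray yaw about 8°, pivot (624,300) and knob about (547,158), i.e. keeper about 0.64 rad. I'll move over there with the fingers shut.

```bash
python3 -m handwheel '[[1,0,0,0,0,0,0.0856],[1,0,0,0,0,0,0.0856],[1,0,0,0,0,0,0.0856],[0,1.7,-3.6,0,0,0,0],[0,1.7,-3.6,0,0,0,0],[0,1.7,-3.6,0,0,0,0],[0,1.7,-3.6,0,0,0,0],[0,1.7,-3.6,0,0,0,0],[0,1.7,-3.6,0,0,0,0],[-1,1.7,-3.6,0,0,0,0],[-1,1.7,-3.6,0,0,0,0],[-1,1.7,-3.6,0,0,0,0]]' 40
python3 - <<'E'
from h import *
p=snapshot('wrist');save(p,'w1')
for q in ['tongs','rest','jaw_left','jaw_right']: print(q,[(np.round(r['location']).tolist(),round(r['conf'],2)) for r in place_of(p,q)[:3]])
E
python3 -m handwheel '[[-1,1.7,-3.6,0,0,0,0],[-1,1.7,-3.6,0,0,0,0],[-1,1.7,-3.6,0,0,0,0],[-1,1.7,-3.6,0,0,0,0],[-1,1.7,-3.6,0,0,0,0],[-1,1.7,-3.6,0,0,0,0],[-1,1.7,-3.6,0,0,0,0],[-1,1.7,-3.6,0,0,0,0],[-1,1.7,-3.6,0,0,0,0],[-1,1.0,-3.6,0,0,0,0],[-1,0,-3.6,0,0,0,0],[-1,0,-2,0,0,0,0]]'
python3 - <<'E'
from h import *
p=snapshot('wrist');save(p,'w2')
for q in ['tray','keeper_knob','keeper_hinge','cartridge_mid','stock_1']: print(q,[(np.round(r['location']).tolist(),round(r['conf'],2)) for r in place_of(p,q)[:3]])
E
```

```text
time: 2.5
tool_pos: [305.7, -254.6, 248.5]
tcp_rot: [180.0, -0.0, -0.0]
ft_force: [1.4, 0.3, -0.2]
finger_gap: 7.0
grip_force: 0.0
tongs []
rest [([233.0, -354.0, 0.0], 0.95), ([335.0, -157.0, 5.0], 0.86)]
jaw_left []
jaw_right []
time: 3.75
tool_pos: [469.3, 161.4, 247.8]
tcp_rot: [-180.0, 0.0, -0.1]
ft_force: [-0.5, -0.5, -0.5]
finger_gap: -0.2
grip_force: 0.0
tray [([592.0, 192.0, -1.0], 0.69)]
keeper_knob [([545.0, 161.0, 91.0], 0.7)]
keeper_hinge []
cartridge_mid [([552.0, 177.0, 27.0], 0.74)]
stock_1 []
```

View pics/w2.png

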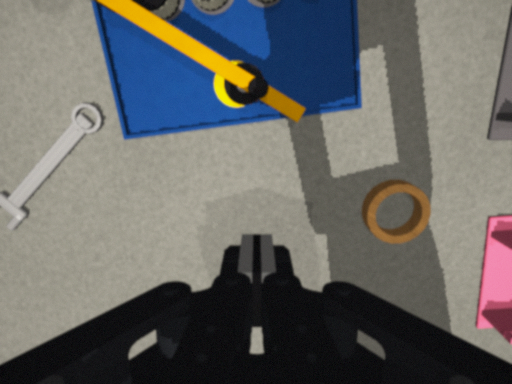

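Wrist view: knob at about (255,78) px, the bar runs over the cartridge, and nothing sits in front of the tray. The knob estimates agree at (546,160). I'll descend in front of it with the fingers shut.

```bash
python3 -m handwheel '[[-1,2.3,-0.2,2.0,0,0,0],[-1,2.3,-0.2,2.0,0,0,0],[-1,0,0,3,0,0,0.0873],[-1,0,0,3,0,0,0.0873],[-1,0,0,3,0,0,0],[-1,0,0,2.2,0,0,0],[-1,0,0,0,0,0,0]]'
python3 - <<'E'
from h import *
for n in ('side','wrist'):
    p=snapshot(n); save(p,n+'3')
    for q in ['keeper_knob','keeper_hinge']: print(n,q,[(np.round(r['location']).tolist(),round(r['conf'],2)) for r in place_of(p,q)[:2]])
piv=np.array([624.3,300]);n=np.array([np.cos(np.radians(10)),-np.sin(np.radians(10))]);t=np.array([-n[1],n[0]])
s=sense();print(s['tool_pos'],s['tcp_rot'])
pos=s['tool_pos'][:2]
for a in [.64,.5,.4,.3,.2,.12,.06,0,-.03]:
    th=np.radians(-81.8)-a; k=piv+160*np.array([np.cos(th),np.sin(th)]); c=k-19*n
    d=c-pos; print(a,k.round(),c.round(1),'tool x,y mm',(d@n).round(1),(-(d@t)).round(1))
    pos=c
E
```

```text
time: 4.63
tool_pos: [510.9, 161.0, 90.7]
tcp_rot: [179.8, 0.5, -10.2]
ft_force: [-1.1, 0.0, -0.4]
finger_gap: -0.2
grip_force: 0.0
side keeper_knob [([546.0, 159.0, 94.0], 0.84), ([548.0, 168.0, 3.0], 0.44)]
side keeper_hinge [([624.0, 298.0, 63.0], 0.92), ([413.0, 12.0, -0.0], 0.72)]
wrist keeper_knob [([544.0, 161.0, 92.0], 0.97)]
wrist keeper_hinge []
[516.20750913 163.67306275  98.85938861] [-179.91202736   -0.21899368  -10.03415403]
0.64 [548. 159.] [529.3 162.6] tool x,y mm 13.1 -1.3
0.5 [568. 150.] [549.7 153.4] tool x,y mm 21.7 5.6
0.4 [584. 145.] [564.9 148.5] tool x,y mm 15.9 2.1
0.3 [599. 142.] [580.6 145.3] tool x,y mm 16.0 0.5
0.2 [615. 140.] [596.5 143.6] tool x,y mm 16.0 -1.1
0.12 [628. 140.] [609.3 143.3] tool x,y mm 12.6 -2.0
0.06 [638. 141.] [618.9 143.9] tool x,y mm 9.4 -2.2
0 [647. 142.] [628.4 144.9] tool x,y mm 9.2 -2.7
-0.03 [652. 142.] [633.1 145.7] tool x,y mm 4.5 -1.6
```

View pics/side3.png

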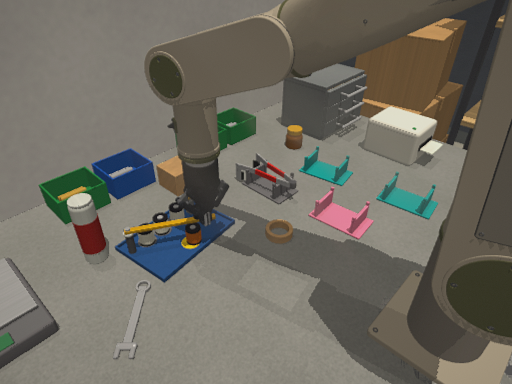

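The side view shows the shut fingers at (205,215), just in front of the knob and above the bar. Now I'll push along the arc, stopping before the detent.

```bash
python3 -m handwheel '[[-1,1.3,-0.1,0,0,0,0],[-1,1.1,0.3,0,0,0,0],[-1,1.1,0.3,0,0,0,0],[-1,0.8,0.1,0,0,0,0],[-1,0.8,0.1,0,0,0,0],[-1,1.6,0,0,0,0,0],[-1,1.6,-0.1,0,0,0,0],[-1,0,0,0,0,0,0],[-1,0,0,0,0,0,0]]'
python3 -m handwheel '[[-1,0.6,-0.1,0,0,0,0],[-1,0.6,-0.1,0,0,0,0],[-1,0.5,-0.1,0,0,0,0],[-1,0,0,0,0,0,0],[-1,0,0,0,0,0,0]]'
python3 - <<'E'
from h import *
s=sense();print(s['tool_pos'],s['ft_force'])
for n in ('side','wrist'):
    p=snapshot(n); save(p,n+'4')
    for q in ['keeper_knob']: print(n,q,[(np.round(r['location']).tolist(),round(r['conf'],2)) for r in place_of(p,q)[:2]])
E
```

```text
time: 5.68
tool_pos: [595.6, 143.0, 96.1]
tcp_rot: [-180.0, 0.0, -10.0]
ft_force: [0.5, -0.8, -0.6]
finger_gap: -0.2
grip_force: 0.0
time: 6.1
tool_pos: [612.6, 143.5, 96.4]
tcp_rot: [-180.0, -0.0, -10.0]
ft_force: [1.0, 0.2, 0.2]
finger_gap: -0.3
grip_force: 0.0
[612.59964339 143.48573902  96.3809443 ] [0.99784863 0.21734314 0.1932834 ]
side keeper_knob [([634.0, 140.0, 93.0], 0.69)]
wrist keeper_knob [([633.0, 140.0, 93.0], 0.97), ([627.0, 253.0, 8.0], 0.66)]
```

Knob follows. Next, through the detent in small steps.

```bash
for i in 1 2 3; do python3 -m handwheel '[[-1,0.2,-0.05,0,0,0,0],[-1,0.2,-0.05,0,0,0,0],[-1,0.2,-0.05,0,0,0,0],[-1,0,0,0,0,0,0]]' | egrep 'pos|ft'; done
python3 - <<'E'
from h import *
s=sense();print(s['tool_pos'],s['ft_force'])
for n in ('side','wrist'):
    p=snapshot(n); save(p,n+'5')
    for q in ['keeper_knob']: print(n,q,[(np.round(r['location']).tolist(),round(r['conf'],2)) for r in place_of(p,q)[:2]])
E
```

```text
tool_pos: [617.7, 143.6, 96.2]
ft_force: [-4.8, -1.3, 3.1]
tool_pos: [624.9, 144.2, 96.3]
ft_force: [-0.5, 0.3, -0.4]
tool_pos: [627.5, 144.5, 95.7]
ft_force: [-21.1, -3.0, 13.0]
[627.49159017 144.47049839  95.72960355] [-21.13443254  -2.99044169  12.97872311]
side keeper_knob [([650.0, 139.0, 94.0], 0.63)]
wrist keeper_knob [([647.0, 142.0, 92.0], 0.64)]
```

The force profile (5 N, then 0, then 21 N at the stop) together with the knob at (648,141) says it is snapped shut. I'll back off and go look at the tongs.

```bash
python3 -m handwheel '[[-1,-1.5,0,0,0,0,0],[-1,-1.5,0,0,0,0,0],[-1,0,0,-3.7,0,0,-0.0873],[-1,0,0,-3.7,0,0,-0.0873],[-1,0,0,-3.8,0,0,0],[-1,0,0,-3.8,0,0,0],[-1,0,0,0,0,0,0]]'
python3 - <<'E'
from h import *
p=snapshot('wrist')
for q in ['keeper_knob','cartridge_mid','stock_1']: print(q,[(np.round(r['location']).tolist(),round(r['conf'],2)) for r in place_of(p,q)[:3]])
E
python3 -m handwheel '[[1,-1.2,3.5,0,0,0,0],[1,-1.2,3.5,0,0,0,0],[1,-1.2,3.5,0,0,0,0],[1,-1.2,3.5,0,0,0,0],[1,-1.2,3.5,0,0,0,0],[1,-1.2,3.5,0,0,0,0],[1,-1.2,3.5,0,0,0,0],[1,-1.2,3.5,0,0,0,0],[1,0,0,0,0,0,0],[1,0,0,0,0,0,0]]'
python3 - <<'E'
from h import *
for n in ('side','top','wrist'):
    p=snapshot(n);save(p,n+'6')
    for q in ['keeper_knob','tongs','jaw_left','jaw_right','rest']: print(n,q,[(np.round(r['location']).tolist(),round(r['conf'],2)) for r in place_of(p,q)[:2]])
s=sense();print(s['tool_pos'],s['tcp_rot'],s['finger_gap'])
E
```

```text
time: 8.08
tool_pos: [605.5, 150.7, 257.2]
tcp_rot: [-179.9, -0.9, 0.0]
ft_force: [1.0, 0.5, 2.2]
finger_gap: -0.0
grip_force: 0.0
keeper_knob [([647.0, 140.0, 92.0], 0.92)]
cartridge_mid [([549.0, 174.0, 24.0], 0.74), ([463.0, 391.0, -2.0], 0.63)]
stock_1 [([626.0, 253.0, 6.0], 0.92), ([632.0, 204.0, 3.0], 0.62), ([643.0, 153.0, 5.0], 0.57)]
time: 9.12
tool_pos: [504.0, -131.6, 244.3]
tcp_rot: [-179.9, 0.2, -0.2]
ft_force: [-0.1, 0.8, -0.1]
finger_gap: 85.5
grip_force: 0.0
side keeper_knob [([647.0, 139.0, 97.0], 0.8)]
side tongs [([569.0, -133.0, 53.0], 0.82)]
side jaw_left [([661.0, -92.0, 24.0], 0.63)]
side jaw_right [([657.0, -169.0, 19.0], 0.6)]
side rest [([494.0, -323.0, 5.0], 0.96), ([563.0, -129.0, 0.0], 0.77)]
top keeper_knob [([642.0, 139.0, 92.0], 0.56), ([639.0, 204.0, 6.0], 0.2)]
top tongs [([565.0, -130.0, 56.0], 0.42)]
top jaw_left [([413.0, 6.0, -1.0], 0.41)]
top jaw_right [([670.0, 362.0, 1.0], 0.66)]
top rest [([236.0, -355.0, -1.0], 0.73), ([565.0, -132.0, 2.0], 0.62)]
wrist keeper_knob []
wrist tongs []
wrist jaw_left [([660.0, -90.0, 24.0], 0.78)]
wrist jaw_right [([653.0, -171.0, 21.0], 0.65)]
wrist rest [([495.0, -322.0, 0.0], 0.94), ([334.0, -157.0, 3.0], 0.93)]
[ 505.32628893 -130.16784434  246.30624389] [-1.79997933e+02 -2.20371552e-03 -6.68779255e-03] 85.28684091141574
```

View pics/wrist6.png

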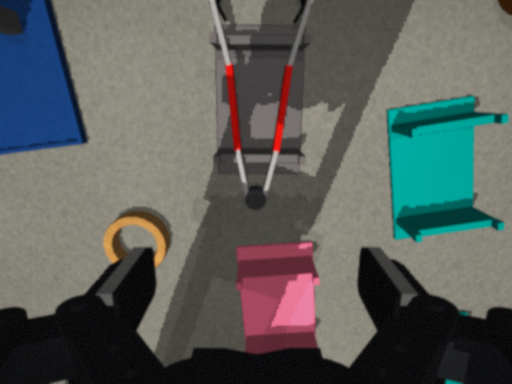

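The wrist view shows the tongs square ahead: hinge at (256,198), sleeves from (231,65) to (239,150) and (290,65) to (278,150), jaws at the top. Measuring the sleeves from the wrist and side views.

```bash
python3 - <<'E'
from h import *
W=snapshot('wrist');S=snapshot('side')
def reds(p,tgt):
    h=cv2.cvtColor(p['image'],cv2.COLOR_RGB2HSV);m=(((h[...,0]<6)|(h[...,0]>174))&(h[...,1]>170)&(h[...,2]>80)).astype(np.uint8)
    n,l,st,c=cv2.connectedComponentsWithStats(m)
    o=[]
    for i in range(1,n):
        if st[i,4]>40 and np.linalg.norm(c[i]-tgt)<70: o.append((c[i],st[i,4],st[i,:4].tolist()))
    return o
r=reds(W,[260,110]);s=reds(S,proj(S,[567,-130,56]))
for x in r: print('W',x,at_z(W,x[0],56))
for x in s: print('S',x,at_z(S,x[0],56))
for x in r:
    for y in s:
        print(tri([(W,x[0]),(S,y[0])]).round(1))
print('hinge',at_z(W,[256,198],60), 'ends',[at_z(W,q,62).round(1) for q in ([231,65],[239,150],[290,65],[278,150])])
E
```

```text
W (array([232.55263158, 106.14802632]), np.int32(608), [225, 64, 16, 85]) [ 564.81069982 -107.49241809   56.        ]
W (array([281.62063228, 108.05823627]), np.int32(601), [272, 66, 20, 86]) [ 563.12775026 -151.61941447   56.        ]
S (array([274.89189189, 169.17567568]), np.int32(74), [267, 163, 17, 14]) [ 567.2418375 -155.7961224   56.       ]
S (array([264.84259259, 174.9537037 ]), np.int32(108), [255, 169, 21, 13]) [ 567.85082957 -111.78488019   56.        ]
[ 554.6 -117.9   80. ]
[ 564.7 -107.9   59.3]
[ 563.4 -151.3   59.8]
[ 573.7 -142.    40.2]
hinge [ 479.76048688 -128.51511327   60.        ] ends [array([ 599.1, -107.2,   62. ]), array([ 526.2, -113. ,   62. ]), array([ 599.1, -157.6,   62. ]), array([ 526.1, -148.6,   62. ])]
```

Tongs grip at (564,-130), height about 57–59, yaw about -1°, all consistent with the text. Descending with the fingers open.

```bash
python3 -m handwheel '[[1,2,0,0,0,0,0.015],[1,2,0,2,0,0,0],[1,1.9,0,3,0,0,0],[1,0,0,3,0,0,0],[1,0,0,3,0,0,0],[1,0,0,3,0,0,0],[1,0,0,2.4,0,0,0],[1,0,0,1.5,0,0,0],[1,0,0,1.5,0,0,0],[1,0,0,0,0,0,0],[1,0,0,0,0,0,0]]' 40
python3 -m handwheel '[[0.3,0,0,0,0,0,0],[0.3,0,0,0,0,0,0],[0.2,0,0,0,0,0,0],[0.2,0,0,0,0,0,0],[0.1,0,0,0,0,0,0],[0.1,0,0,0,0,0,0],[0.06,0,0,0,0,0,0],[0.06,0,0,0,0,0,0]]' 40
python3 -c "
from h import *
p=snapshot('side');save(p,'side7')"
```

```text
time: 11.03
tool_pos: [563.5, -130.5, 51.5]
tcp_rot: [-180.0, 0.1, -0.9]
ft_force: [-0.0, 0.0, 0.5]
finger_gap: 85.7
grip_force: 0.0
time: 11.7
tool_pos: [566.1, -131.3, 54.8]
tcp_rot: [179.9, -0.2, -0.9]
ft_force: [-1.7, 1.6, 11.2]
finger_gap: 45.2
grip_force: 8.6
```

```bash
python3 -c "
import cv2
i=cv2.imread('pics/side7.png')[110:230,200:360];cv2.imwrite('pics/side7c.png',cv2.resize(i,None,fx=4,fy=4))"
```

```text
(no output)
```

View pics/side7c.png

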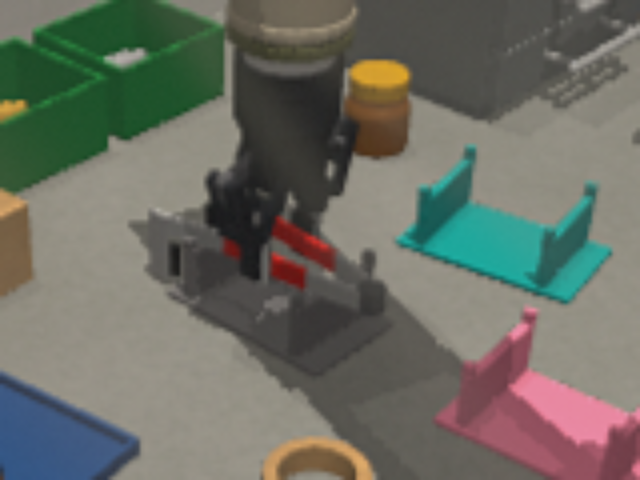

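The fingers hold both red sleeves at mid-grip, with the jaws open. Lifting gently, holding only against the spring.

```bash
python3 -m handwheel '[[0.06,0,0,-0.5,0,0,0],[0.06,0,0,-0.5,0,0,0],[0.06,0,0,-1,0,0,0],[0.06,0,0,-1,0,0,0],[0.06,0,0,-1,0,0,0],[0.06,0,0,-1,0,0,0],[0.06,0,0,-1,0,0,0],[0.06,0,0,-1,0,0,0],[0.06,0,0,-1,0,0,0],[0.06,0,0,-1,0,0,0],[0.06,0,0,0,0,0,0],[0.06,0,0,0,0,0,0]]'
python3 - <<'E'
from h import *
s=sense();print(s['tool_pos'])
for n in ('side','top','wrist'):
    p=snapshot(n);save(p,n+'8')
    for q in ['tongs','jaw_left','jaw_right','keeper_knob','cartridge_mid']: print(n,q,[(np.round(r['location']).tolist(),round(r['conf'],2)) for r in place_of(p,q)[:2]])
E
```

```text
time: 12.75
tool_pos: [564.9, -130.9, 143.3]
tcp_rot: [180.0, -0.1, -0.9]
ft_force: [-0.2, 0.6, -1.5]
finger_gap: 45.5
grip_force: 4.6
[ 564.91259789 -130.91494986  143.26733119]
side tongs [([565.0, -130.0, 142.0], 0.91)]
side jaw_left [([661.0, -103.0, 112.0], 0.69), ([564.0, -131.0, 0.0], 0.4)]
side jaw_right []
side keeper_knob [([647.0, 141.0, 94.0], 0.68)]
side cartridge_mid [([545.0, 170.0, 28.0], 0.65)]
top tongs [([563.0, -128.0, 146.0], 0.42)]
top jaw_left []
top jaw_right []
top keeper_knob [([643.0, 139.0, 93.0], 0.73)]
top cartridge_mid [([550.0, 173.0, 27.0], 0.59)]
wrist tongs []
wrist jaw_left []
wrist jaw_right [([652.0, -161.0, 113.0], 0.67)]
wrist keeper_knob []
wrist cartridge_mid []
```

View pics/wrist8.png

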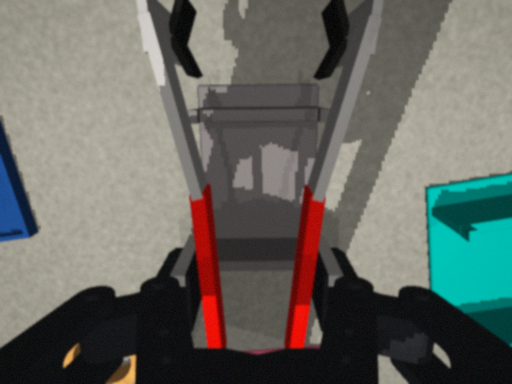

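The tongs hang level, open by about 60 mm between the jaws (black, at (185,40) and (333,40)), and centred under the gripper. Carrying them to above the cartridge at (549,173).

```bash
python3 -m handwheel '[[0.06,-0.2,-0.5,0,0,0,0],[0.06,-0.4,-1.0,0,0,0,0],[0.06,-0.6,-1.5,0,0,0,0],[0.06,-0.6,-1.5,0,0,0,0],[0.06,-0.6,-1.5,0,0,0,0],[0.06,-0.6,-1.5,0,0,0,0],[0.06,-0.6,-1.5,0,0,0,0],[0.06,-0.6,-1.5,0,0,0,0],[0.06,-0.6,-1.5,0,0,0,0],[0.06,-0.6,-1.5,0,0,0,0],[0.06,-0.6,-1.5,0,0,0,0],[0.06,-0.6,-1.5,0,0,0,0]]' >/dev/null
python3 -m handwheel '[[0.06,-0.6,-1.5,0,0,0,0],[0.06,-0.6,-1.5,0,0,0,0],[0.06,-0.6,-1.5,0,0,0,0],[0.06,-0.6,-1.5,0,0,0,0],[0.06,-0.6,-1.5,0,0,0,0],[0.06,-0.6,-1.5,0,0,0,0],[0.06,-0.6,-1.5,0,0,0,0],[0.06,-0.6,-1.5,0,0,0,0],[0.06,-0.4,-1.0,0,0,0,0],[0.06,-0.2,-0.5,0,0,0,0],[0.06,0,0,0,0,0,0],[0.06,0,0,0,0,0,0]]'
python3 - <<'E'
from h import *
s=sense();print(s['tool_pos'])
P={n:snapshot(n) for n in('side','top','wrist')}
for n,p in P.items():
    save(p,n+'9')
    for q in ['tongs','jaw_left','jaw_right','cartridge_mid']: print(n,q,[(np.round(r['location']).tolist(),round(r['conf'],2)) for r in place_of(p,q)[:2]])
p=P['wrist'];print('cart px expected',proj(p,[549,173,48]))
E
```

```text
time: 15.65
tool_pos: [448.6, 171.2, 142.3]
tcp_rot: [180.0, -0.0, -0.8]
ft_force: [0.4, -0.2, -1.0]
finger_gap: 45.6
grip_force: 4.6
[448.64668479 171.17221871 142.33175873]
side tongs [([451.0, 173.0, 142.0], 0.73)]
side jaw_left [([546.0, 205.0, 114.0], 0.87), ([595.0, 190.0, 2.0], 0.4)]
side jaw_right [([539.0, 140.0, 110.0], 0.92)]
side cartridge_mid [([549.0, 174.0, 26.0], 0.57)]
top tongs [([565.0, -132.0, 0.0], 0.61), ([447.0, 175.0, 143.0], 0.52)]
top jaw_left []
top jaw_right [([538.0, 139.0, 109.0], 0.54)]
top cartridge_mid []
wrist tongs []
wrist jaw_left [([543.0, 200.0, 109.0], 0.79)]
wrist jaw_right [([537.0, 136.0, 111.0], 0.86)]
wrist cartridge_mid [([549.0, 174.0, 23.0], 0.75)]
cart px expected [251.75280711  41.41310752]
```

View pics/wrist9.png

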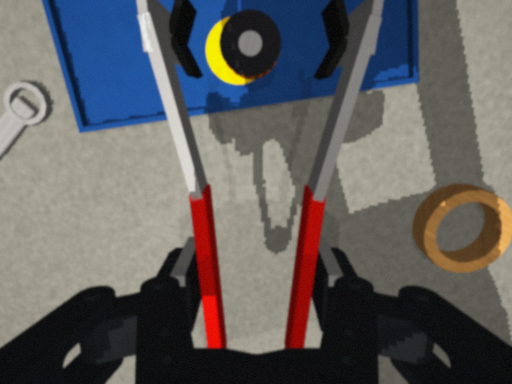

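The cartridge cap is at (251,44), between the jaws at (185,40) and (333,40). I'll correct by +5.5 mm in x and +3.5 mm in y, then descend in two parts.

```bash
python3 -m handwheel '[[0.06,0.3,-0.2,0.3,0,0,0],[0.06,0.25,-0.15,0.7,0,0,0],[0.06,0,0,0.8,0,0,0],[0.06,0,0,0.8,0,0,0],[0.06,0,0,0.8,0,0,0],[0.06,0,0,0.3,0,0,0],[0.06,0,0,0,0,0,0],[0.06,0,0,0,0,0,0]]'
python3 - <<'E'
from h import *
P={n:snapshot(n) for n in('side','wrist')}
for n,p in P.items():
    save(p,n+'10')
    for q in ['jaw_left','jaw_right','cartridge_mid']: print(n,q,[(np.round(r['location']).tolist(),round(r['conf'],2)) for r in place_of(p,q)[:2]])
E
```

```text
time: 17.07
tool_pos: [454.1, 174.4, 104.9]
tcp_rot: [180.0, 0.1, -0.9]
ft_force: [0.2, 0.5, -1.0]
finger_gap: 45.2
grip_force: 4.6
side jaw_left [([547.0, 206.0, 76.0], 0.63), ([673.0, 361.0, 3.0], 0.28)]
side jaw_right [([546.0, 144.0, 74.0], 0.75)]
side cartridge_mid [([546.0, 169.0, 24.0], 0.61)]
wrist jaw_left [([552.0, 207.0, 74.0], 0.62)]
wrist jaw_right [([542.0, 139.0, 72.0], 0.74)]
wrist cartridge_mid [([548.0, 175.0, 26.0], 0.76)]
```

View pics/wrist10.png

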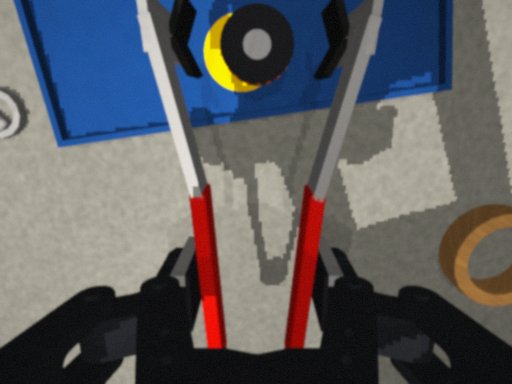

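The cap at (257,44) sits centred between the jaws. Jaw height is about 74, so down 47 mm, then squeeze.

```bash
python3 -m handwheel '[[0.06,0,0,0.3,0,0,0],[0.06,0,0,0.7,0,0,0],[0.06,0,0,0.7,0,0,0],[0.06,0,0,0.7,0,0,0],[0.06,0,0,0.7,0,0,0],[0.06,0,0,0.7,0,0,0],[0.06,0,0,0.5,0,0,0],[0.06,0,0,0.4,0,0,0],[0.06,0,0,0,0,0,0],[0.06,0,0,0,0,0,0]]'
python3 -m handwheel '[[0,0,0,0,0,0,0],[-0.05,0,0,0,0,0,0],[-0.1,0,0,0,0,0,0],[-0.15,0,0,0,0,0,0],[-0.2,0,0,0,0,0,0],[-0.25,0,0,0,0,0,0],[-0.3,0,0,0,0,0,0],[-0.4,0,0,0,0,0,0],[-0.6,0,0,0,0,0,0],[-1,0,0,0,0,0,0],[-1,0,0,0,0,0,0],[-1,0,0,0,0,0,0]]' 45
python3 - <<'E'
from h import *
P={n:snapshot(n) for n in('side','wrist')}
for n,p in P.items():
    save(p,n+'11')
    for q in ['jaw_left','jaw_right','cartridge_mid']: print(n,q,[(np.round(r['location']).tolist(),round(r['conf'],2)) for r in place_of(p,q)[:2]])
E
```

```text
time: 18.3
tool_pos: [454.2, 174.4, 58.1]
tcp_rot: [180.0, 0.0, -0.9]
ft_force: [-0.8, 0.2, -1.7]
finger_gap: 45.3
grip_force: 4.6
time: 19.3
tool_pos: [454.4, 174.5, 58.4]
tcp_rot: [-180.0, -0.0, -0.9]
ft_force: [-0.7, 0.8, 0.1]
finger_gap: 30.3
grip_force: 46.3
side jaw_left [([552.0, 194.0, 29.0], 0.53), ([454.0, 183.0, 56.0], 0.38)]
side jaw_right [([549.0, 157.0, 24.0], 0.89)]
side cartridge_mid [([547.0, 171.0, 25.0], 0.57)]
wrist jaw_left [([551.0, 192.0, 26.0], 0.67)]
wrist jaw_right [([544.0, 152.0, 23.0], 0.77)]
wrist cartridge_mid [([549.0, 175.0, 26.0], 0.85)]
```

Gap 30 mm at 46 N: the tongs are closed on the cartridge. Lifting.

```bash
python3 -m handwheel '[[-1,0,0,-0.3,0,0,0],[-1,0,0,-0.7,0,0,0],[-1,0,0,-1,0,0,0],[-1,0,0,-1,0,0,0],[-1,0,0,-1.5,0,0,0],[-1,0,0,-1.5,0,0,0],[-1,0,0,-1.5,0,0,0],[-1,0,0,-1.5,0,0,0],[-1,0,0,-1.5,0,0,0],[-1,0,0,-1.5,0,0,0],[-1,0,0,-1.2,0,0,0],[-1,0,0,-0.8,0,0,0]]' 50
python3 -m handwheel '[[-1,0,0,-0.5,0,0,0],[-1,0,0,0,0,0,0],[-1,0,0,0,0,0,0],[-1,0,0,0,0,0,0],[-1,0,0,0,0,0,0],[-1,0,0,0,0,0,0],[-1,0,0,0,0,0,0],[-1,0,0,0,0,0,0],[-1,0,0,0,0,0,0]]'
python3 - <<'E'
from h import *
P={n:snapshot(n) for n in('side','wrist')}
for n,p in P.items():
    save(p,n+'12')
    for q in ['jaw_left','jaw_right','cartridge_mid','keeper_knob']: print(n,q,[(np.round(r['location']).tolist(),round(r['conf'],2)) for r in place_of(p,q)[:2]])
i=cv2.imread('pics/side12.png')[120:290,100:320];cv2.imwrite('pics/side12c.png',cv2.resize(i,None,fx=3,fy=3))
E
```

```text
time: 20.7
tool_pos: [455.2, 174.6, 200.9]
tcp_rot: [-180.0, -0.2, -0.9]
ft_force: [0.7, -0.6, -1.5]
finger_gap: 30.1
grip_force: 49.7
time: 21.45
tool_pos: [454.3, 174.4, 203.1]
tcp_rot: [180.0, 0.0, -0.9]
ft_force: [0.2, -0.5, -2.9]
finger_gap: 30.6
grip_force: 49.7
side jaw_left [([550.0, 192.0, 171.0], 0.92)]
side jaw_right [([547.0, 156.0, 171.0], 0.67)]
side cartridge_mid [([550.0, 173.0, 171.0], 0.65)]
side keeper_knob [([649.0, 137.0, 95.0], 0.8), ([668.0, 363.0, 0.0], 0.57)]
wrist jaw_left [([549.0, 193.0, 169.0], 0.84)]
wrist jaw_right [([547.0, 154.0, 169.0], 0.87)]
wrist cartridge_mid [([549.0, 175.0, 171.0], 0.71)]
wrist keeper_knob []
```

View pics/side12c.png

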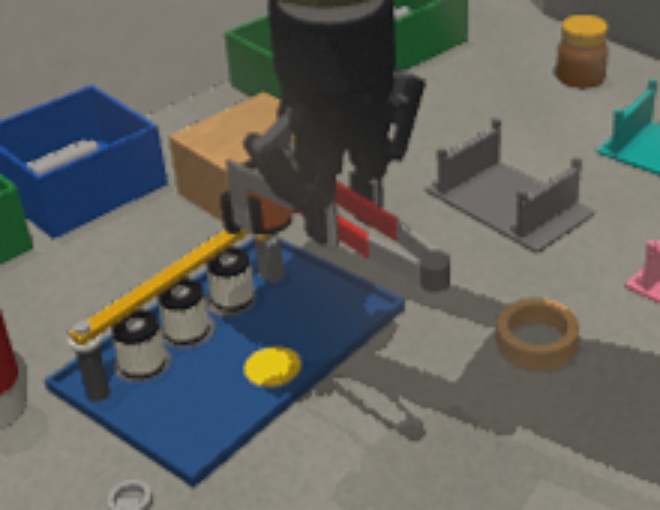

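The side crop shows the cartridge held upright in the jaws at (260,210), its middle 171 mm up. The yellow disc is empty, the keeper is shut over the white row, and the row is undisturbed.

```bash
python3 -c "
from bench import hand_in
print(hand_in())"
```

```text
the job is handed in; nothing more can be done
None
```

I handed the job in with the keeper shut in its detent and the orange cartridge held upright and still in the squeezed tongs, its underside about 15 cm above the table; the hand-in returned no verdict.

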